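Pull the blind plug out of the water filter housing

TASK

Pull the blind plug out of the top of the white water filter housing with the wooden-handled puller: feel for the start of its coarse thread, screw the puller in to the end of the thread and draw the plug straight up out of its port, without forcing it and without wrenching the plug round in its seal or touching it with the gripper. Then set the plug down upright in the shallow steel drip tray, with the puller left screwed into it, and let go; leave the things standing around where they are.

Things in the scene. Friction and masses are not known exactly. Their poses are not given: they have to be found in the camera images.
- filter_housing: White round water filter housing, fixed to the worktop, 112 mm wide at the foot, 88 mm high, with a short pipe stub low on each side (its +y and -y, reaching 74 mm out). Origin: centre of its underside; z up. In the middle of its flat top is a vertical port 56 mm wide that holds the plug.
- plug: Round steel blind plug in the port: skirt 52 mm wide, 32 mm long, under a flange 66 mm wide, 5 mm thick that rests on the housing's top; 37 mm high, about 0.2 kg. Origin: centre of its underside, 56 mm above the housing's when seated; z up. Rubber seals grip the skirt: about 7 to 14 N draws the plug; 0.15 to 0.25 N m wrenches it round.
- thread_mouth (a point): On the plug's axis, 30 mm above its origin, axes as the plug: level of three lands flooring a round mouth 37 mm wide, 7 mm deep, in the plug's top. Between them, 120 degrees apart, are three gaps: the starts of a coarse right-hand thread. The puller's lugs fit the gaps when the puller's yaw is the plug's yaw plus an unknown offset of -0.6 to 0.6 rad (or 120 degrees more).
- thread_end (a point): On the plug's axis, 14.5 mm above its origin: floor of the thread's groove at its end. Lugs fall through the gaps to the floor, there 17 mm above the plug's origin; a clockwise turn (from above) of about 1 rad leads them under the lands and 2.5 mm down to a firm stop. The lugs have about 2 mm of play sideways and in height.
- plug_rim (a point): Point on the upper edge of the plug's flange, 33 mm from its axis along the plug's own x.
- puller: Puller tool, 0.14 kg, upright in the hole of its stand. Wooden grip block 18 mm thick (along its x), 56 mm long (along its y), 38 mm high, 4 to 42 mm above its origin; below it a steel disc 44 mm wide, 4 mm thick. Origin: centre of the disc's underside; z up. A rod with lugs hangs below (see puller_tip).
- puller_tip (a point): Centre of the rod's foot, 52 mm below the puller's origin, level with the lugs' undersides. Rod 12 mm thick; three lugs 6 mm thick reach 16 mm out at yaw 0, 120, 240 degrees of the puller. The rod turns with the grip but is sprung lengthwise: pushed, it yields up to 8 mm into the grip (2.1 N plus 0.35 N per mm), then is hard; pulled, it is rigid.
- stand: Wooden block 72 x 72 x 60 mm, fixed, with an upright hole 37 mm wide; the puller's disc rests on its top. Origin: centre of its underside.
- tray: Shallow square steel drip tray, fixed, 140 x 140 x 14 mm, floor and walls 3 mm thick. Origin: centre of its underside, z up.
- bean_tin: Bystander: squat food tin, 75 mm wide, 58 mm high; origin at the centre of its underside.
- fish_tin: Bystander: low oval-cornered fish tin, 63 x 105 x 29 mm (x, y, z); origin at the centre of its underside.
- paprika_jar: Bystander: small spice jar with a dark lid, 41 mm wide, 105 mm high; origin at the centre of its underside.
- garlic: Bystander: garlic bulb, 56 mm wide and high; origin at the centre of its underside.
There are look-alikes about, which are no part of the job. What is shaped like the puller but turquoise is not meant.

How it is judged:
By the outcome, as a careful person would: the job done as asked, in the order asked, and still so for the second after the job is handed in, with the robot touching nothing.
It also fails if it takes over 69 s, if anything falls off the work surface, if the arm or the gripper's body presses on something with over 40 N, if the wrist force passes 120 N, or if a joint passes its speed limit or range.

ROBOT

A 6-joint arm with a two-finger parallel gripper is mounted at the origin on a cart in front of the work surface, level with it; the furniture and walls round the work are solid. World frame = base frame: x ahead of the robot, y to its left, z up, the work surface at z = 0. Lengths are in m, angles in degrees, forces in N, time in s.
With the tool pointing down it reaches from about 0.375 to 0.9 m from the base axis. Payload 3.1 kg.
Tool frame: the origin (TCP) lies midway between the tips of the shut fingers; the grasp point (between the pads) lies 19 mm behind it; z points along the fingers, y is the line along which they close (so a half turn about z gives the same grasp; the last joint's range is limited). The gripper opens to 87 mm and grips with 3 to 60 N. Pads are 19 mm wide; open, the fingers measure 117 mm over their backs; the gripper's body (75 mm by 190 mm) begins 51 mm behind the grasp point.
Start: joints at [-85.056, 30.224, 82.088, -0, 67.689, -10.227], TCP at [0.164, -0.603, 0.223] pointing down, gripper open.
Joint ranges: [-176.69, 176.69], [-43.24, 126.21], [12.49, 139.97], [-82, 262], [0, 151.66], [-163.58, 163.58]. Speed limits (degrees/s): [159.86, 159.86, 180, 180, 180, 180].

INTERFACE

Orientations are given as a 3x3 rotation matrix whose columns are the frame's x, y, z axes.
In Python, from rig import read_state, optics, bot gives the robot as it stands. The module is installed in compiled form; this text tells all that it offers.
- The arm moves only by the tool send_rows, never from a script. Its argument "commands" is a list of rows, each a list of 7 numbers: the turn, a rotation vector about the tool's x, y, z in units of 5 degrees (1.0 is 5 degrees), then the shift along the tool's x, y, z in units of 30 mm (1.0 is 30 mm), then the opening, from 0 (shut) to 1 (fully open). In form: [[rx, ry, rz, tx, ty, tz, gripper], ...]. A call has 1 to 20 rows; each row is the pose to reach, as a shift and turn from the pose commanded when the call began, along the tool's axes at that moment; what a row does not reach only later rows make up. A row lasts 1/12 s, in which the tool goes at most 41.7 mm and 7.16 degrees, less where a joint would pass 70% of its speed; a pose out of reach is approached as far as the arm can. A call with a gripper value outside its range is refused whole. The fingers move at their own pace and stop on an object; the grip force is fixed at half the most. Time passes only in rows, so rows that repeat a pose let the fingers close. It gives the time, the measured TCP pose, the force, the opening and the grip force at its end, in the units of the state.
- read_state(): the state, without advancing time (a new reading comes with each control period).
- optics.capture(name): name is "side" or "top"; returns a dict with "image" (400x640x3 uint8, blue, green, red), "intrinsics" (3x3 intrinsics, pixels), "extrinsics" (4x4, takes a point from world to camera coordinates). Camera axes: x right, y down, z forward; pixel columns grow to the right and rows downward; lengths in m; the calibration is good to about 2 mm. A picture is of the moment at which its call begins. There is no depth.
- bot.hand_in(): hands the job in; it is judged then, once.
The state is a dict: "time_s": time; "joint_positions": joint angles; "qvel": joint speeds; "tau": joint torques, N m; "position": TCP position; "tcp_rot": TCP orientation; "force": force on the tool from outside, world axes, zero at the start; "moment": the same for the moment, N m; "opening": opening from 0.0 (shut) to 1.0 (fully open); "grasp_force": force on a finger pad.
Only numpy, scipy, OpenCV 4.12 (cv2) and the standard library are available. Lean on these libraries where they do the work, as an engineer would, in place of code of your own. Each camera call takes 0.05 s, during which the arm holds its last target. There are 200 camera calls.

## Working session

There is one attempt and no reset: what is moved stays moved. The work goes in short steps, Python scripts to look and compute and a tool call to move; the robot and the scene stay as the last step left them, time stands still between calls to the robot, and variables do not carry over. Pictures are saved under pics/ and viewed, at most 10 in all, crops included, and the job is handed in when it is done.

Besides the shell and the picture viewer there is one more tool, called as name(argument=value, ...), one argument or row to a line, values as JSON. send_rows: Moves the arm, as the interface text tells. Its arguments: {"type":"object","properties":{"commands":{"type":"array","items":{"type":"array","items":{"type":"number"}}}},"required":["commands"]}

```bash
mkdir -p pics
python3 - <<'E'
from rig import read_state, optics
import cv2, numpy as np
print(read_state())
for n in("top","side"):
    c=optics.capture(n); cv2.imwrite(f"pics/{n}0.png",c["image"]); print(n,c["intrinsics"].tolist(),np.round(c["extrinsics"],4).tolist())
E
```

```text
{'time_s': 0.0, 'joint_positions': array([-8.50548585e+01,  3.02790930e+01,  8.21561458e+01, -1.38183859e-04,
        6.76886995e+01, -1.02259635e+01]), 'qvel': array([ 0.05674857, -0.0585833 ,  0.03472557,  0.009371  , -0.09061615,
       -0.13572428]), 'tau': array([ 2.14809996e-03, -4.40027189e+01, -1.76596212e+01,  6.34052069e-02,
        5.82820375e-02, -1.52560065e-04]), 'position': array([ 0.16354203, -0.60246897,  0.22157161]), 'tcp_rot': array([[ 9.65148393e-01,  2.61703161e-01, -1.88688842e-04],
       [ 2.61702951e-01, -9.65146063e-01,  2.15488648e-03],
       [ 3.81828310e-04, -2.12916565e-03, -9.99997660e-01]]), 'force': array([-0.19880184,  0.16909974,  0.27970013]), 'moment': array([-0.00818302, -0.01256796, -0.01149085]), 'grasp_force': 0.0, 'opening': 0.9935998151570288}
top [[425.1520561409693, 0.0, 319.37442334211335], [0.0, 425.1520561409693, 196.25738649492482], [0.0, 0.0, 1.0]] [[-0.0288, -0.9992, -0.0264, 0.173], [-0.9829, 0.0331, -0.1814, 0.5172], [0.1821, 0.0207, -0.9831, 1.1138], [0.0, 0.0, 0.0, 1.0]]
side [[444.73754062762276, 0.0, 319.67393553565836], [0.0, 444.73754062762276, 211.30998906730443], [0.0, 0.0, 1.0]] [[-0.9911, -0.1333, -0.0051, 0.5366], [-0.0765, 0.599, -0.7971, 0.0138], [0.1093, -0.7896, -0.6039, 1.3241], [0.0, 0.0, 0.0, 1.0]]
```

View pics/top0.png

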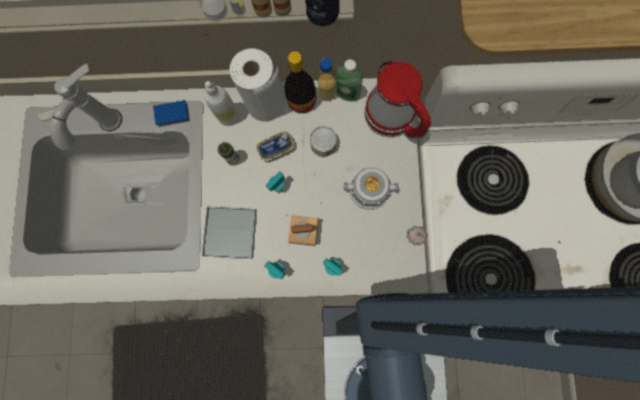

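View pics/side0.png

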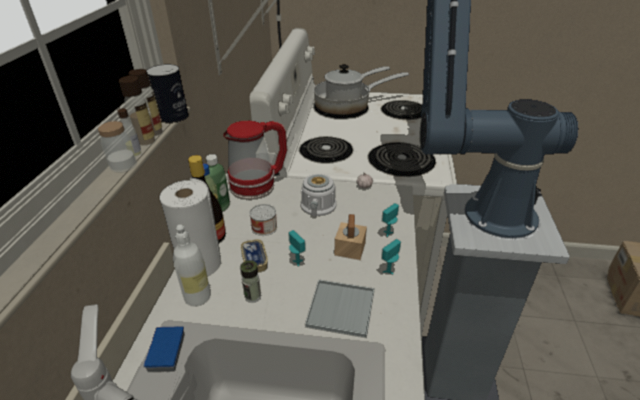

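The top view shows the wooden-handled puller in its stand at (304,230), turquoise look-alikes at (277,182), (276,269) and (335,266), the housing at (371,187) and the tray at (230,232). Only the one at (304,230) has a wooden grip and stands in the stand. I'll confirm it in an enlarged crop.

Run:
```python
import cv2, numpy as np
t=cv2.imread("pics/top0.png"); s=cv2.imread("pics/side0.png")
def c(i,x,y,w,h,k): return cv2.resize(i[y:y+h,x:x+w],None,fx=k,fy=k,interpolation=cv2.INTER_CUBIC)
# 50x37 -> 400x296 
a=np.vstack([np.hstack([c(t,280,210,50,37,8),c(t,345,165,50,37,8)]),np.hstack([c(s,325,210,50,37,8),c(s,294,172,50,37,8)])])
cv2.imwrite("pics/crop1.png",a)
```

```text
(no output)
```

View pics/crop1.png

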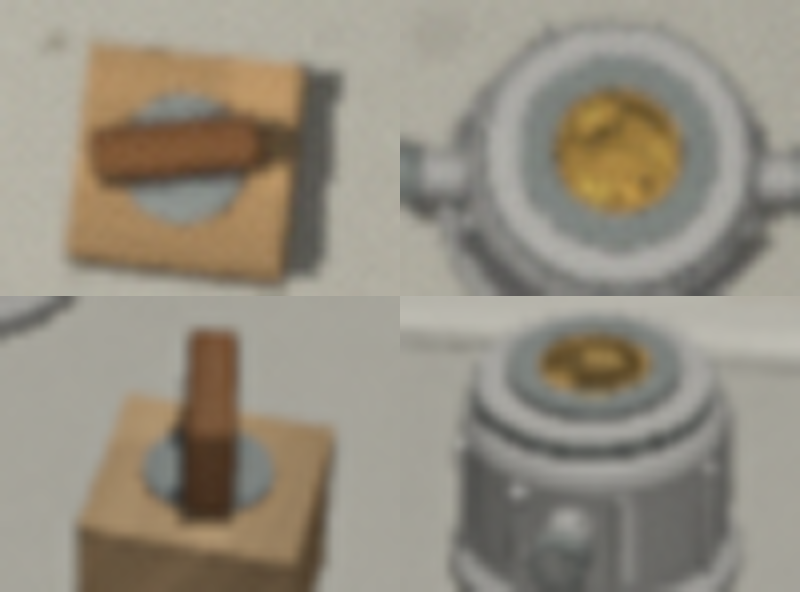

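The crop confirms it. Top left and bottom left show the brown wooden grip and steel disc in the wooden stand, with the top-face centre at about (302,229) in top and (351,257.5) in side. The plug's brass mouth centre is at about (372,183.5) in top and (318,180) in side.

```bash
cat > h.py <<'E'
import numpy as np, cv2
from rig import read_state, optics
_c={}
def cal(n):
    if n not in _c: _c[n]=optics.capture(n)
    return _c[n]["intrinsics"],_c[n]["extrinsics"]
def ray(n,u,v,z):
    K,E=cal(n);R=E[:3,:3];t=E[:3,3];o=-R.T@t
    d=R.T@np.linalg.inv(K)@[u,v,1]; return o+d*(z-o[2])/d[2]
def proj(n,p):
    K,E=cal(n);q=K@(E[:3,:3]@np.array(p)+E[:3,3]);return q[:2]/q[2]
E
python3 - <<'E'
from h import *
T=lambda u,v,x,y:(x+(u+.5)/8-.5,y+(v+.5)/8-.5)
def pr(l,n,uv,z): print(l,n,np.round(ray(n,*uv,z),4))
pr("pull top","top",T(179,153,280,210),.102)
pr("disc","top",T(183,157,280,210),.064)
pr("pull top","side",T(212,384,325,210),.102)
pr("disc","side",T(207,466-296+0,325,210),.064)
a=ray("top",*T(96,158,280,210),.102);b=ray("top",*T(260,144,280,210),.102)
print("L",a-b,np.linalg.norm(a-b),np.degrees(np.arctan2(*(a-b)[[1,0]])))
pr("pulltopfar/near","side",T(212,333-296,325,210),.102);pr("","side",T(211,437-296,325,210),.102)
cs=[ray("top",*T(u,v,280,210),.06) for u,v in((92,42),(304,66),(284,280),(68,258))]
print("stand",np.round(cs,4),np.mean(cs,0))
pr("mouth","top",T(218.5,151,345,165),.093)
pr("flange","top",T(215,152,345,165),.093)
pr("mouth","side",T(195,65,294,172),.093)
for u,v in((208,208),(256,210),(253,257),(204,254)): pr("tray","top",(u,v),.014)
for u,v in((321,283),(374,289),(367,334),(307,324)): pr("tray","side",(u,v),.014)
pr("kettle handle","top",(428,130),.15)
pr("kettle base","side",(251,192),.0)
E
```

```text
pull top top [0.4292 0.2031 0.102 ]
disc top [0.4319 0.2042 0.064 ]
pull top side [0.4207 0.3461 0.102 ]
disc side [0.432  0.2031 0.064 ]
L [-0.00285091  0.05299685  0.        ] 0.05307348014208834 93.07919442892629
pulltopfar/near side [0.4335 0.1806 0.102 ]
 side [0.4297 0.2345 0.102 ]
stand [[0.4722 0.2343 0.06  ]
 [0.4617 0.1631 0.06  ]
 [0.3904 0.1718 0.06  ]
 [0.3999 0.2435 0.06  ]] [0.43103503 0.20319722 0.06      ]
mouth top [0.544  0.0164 0.093 ]
flange top [0.5437 0.0176 0.093 ]
mouth side [0.5443 0.0139 0.093 ]
tray top [0.5058 0.4733 0.014 ]
tray top [0.4956 0.3371 0.014 ]
tray top [0.3647 0.3456 0.014 ]
tray top [0.377 0.482 0.014]
tray side [0.4908 0.3519 0.014 ]
tray side [0.3612 0.3551 0.014 ]
tray side [0.3714 0.4895 0.014 ]
tray side [0.5054 0.4797 0.014 ]
kettle handle top [ 0.6663 -0.1275  0.15  ]
kettle base side [ 0.7682 -0.0287  0.    ]
```

```bash
cat >> h.py <<'E'
from scipy.spatial.transform import Rotation as Ro
def Rdown(yaw):
    a=np.radians(yaw);x=np.array([np.cos(a),np.sin(a),0]);z=np.array([0,0,-1.]);return np.c_[x,np.cross(z,x),z]
def row(p,yaw,s=None):
    s=s or read_state();R=s["tcp_rot"];r=Ro.from_matrix(R.T@Rdown(yaw)).as_rotvec(degrees=True)/5
    return np.round(np.r_[r,R.T@(np.array(p)-s["position"])/.03],3).tolist()
def yaw(s=None):
    R=(s or read_state())["tcp_rot"];return np.degrees(np.arctan2(R[1,0],R[0,0]))
E
python3 - <<'E'
from h import *
print(row([.45,-.25,.25],45),row([.431,.2035,.2],93.5))
for z in(.1,.15,.2,.25):print(z,proj("side",[.77,-.03,z]),proj("side",[.67,-.127,z]))
E
```

```text
[-0.014, -0.006, -5.966, 12.293, -8.852, -0.921] [-0.011, -0.012, -15.666, 15.637, -23.605, 0.766]
0.1 [247.35855007 165.02534055] [285.33128506 151.52568823]
0.15 [245.64661683 150.7694775 ] [284.5141115  137.64541921]
0.2 [243.85583838 135.85704293] [283.66109689 123.15636472]
0.25 [241.98063935 120.24160888] [282.76983038 108.01757493]
```

send_rows(
  commands=[
    [0, 0, -6, 12.3, -8.85, -0.9, 1],
    [0, 0, -6, 12.3, -8.85, -0.9, 1],
    [0, 0, -6, 12.3, -8.85, -0.9, 1],
    [0, 0, -6, 12.3, -8.85, -0.9, 1],
    [0, 0, -6, 12.3, -8.85, -0.9, 1],
    [0, 0, -6, 12.3, -8.85, -0.9, 1],
    [0, 0, -6, 12.3, -8.85, -0.9, 1],
    [0, 0, -6, 12.3, -8.85, -0.9, 1],
    [0, 0, -6, 12.3, -8.85, -0.9, 1],
    [0, 0, -6, 12.3, -8.85, -0.9, 1],
    [0, 0, -15.67, 15.64, -23.6, 0.77, 1],
    [0, 0, -15.67, 15.64, -23.6, 0.77, 1],
    [0, 0, -15.67, 15.64, -23.6, 0.77, 1],
    [0, 0, -15.67, 15.64, -23.6, 0.77, 1],
    [0, 0, -15.67, 15.64, -23.6, 0.77, 1],
    [0, 0, -15.67, 15.64, -23.6, 0.77, 1],
    [0, 0, -15.67, 15.64, -23.6, 0.77, 1],
    [0, 0, -15.67, 15.64, -23.6, 0.77, 1],
    [0, 0, -15.67, 15.64, -23.6, 0.77, 1],
    [0, 0, -15.67, 15.64, -23.6, 0.77, 1],
  ],
)

```text
time_s: 1.92
position: [0.4301, 0.1363, 0.2063]
tcp_rot: [[-0.061, 0.998, 0.001], [0.998, 0.061, 0.0], [-0.0, 0.001, -1.0]]
force: [0.8, -0.1, 0.1]
opening: 1.003
grasp_force: 0.0
```

Run:
```python
from h import *
s=read_state();print(s["position"],yaw(s),s["time_s"],row([.431,.2035,.15],93.5,s),row([.431,.2035,.07],93.5,s))
```

```text
[0.43009325 0.13627466 0.20630713] 93.51571437659265 1.9167 [0.008, 0.0, 0.003, 2.235, 0.166, 1.877] [0.008, 0.0, 0.003, 2.235, 0.164, 4.544]
```

send_rows(
  commands=[
    [0, 0, 0, 2.2, 0.16, 1.0, 1],
    [0, 0, 0, 2.2, 0.16, 1.0, 1],
    [0, 0, 0, 2.2, 0.16, 1.0, 1],
    [0, 0, 0, 2.2, 0.16, 1.0, 1],
    [0, 0, 0, 2.2, 0.16, 1.0, 1],
  ],
)

```text
time_s: 2.33
position: [0.4311, 0.2001, 0.1763]
tcp_rot: [[-0.062, 0.998, -0.0], [0.998, 0.062, -0.0], [-0.0, -0.0, -1.0]]
force: [0.4, -0.6, -0.4]
opening: 0.995
grasp_force: 0.0
```

Run:
```python
from h import *
s=read_state();print(s["position"],yaw(s),s["time_s"],s["force"],row([.431,.2035,.13],93.5,s),row([.431,.2035,.07],93.5,s))
```

```text
[0.431143   0.2000835  0.17631677] 93.55653702794919 2.3333 [ 0.40846058 -0.580247   -0.36855354] [-0.002, 0.006, 0.011, 0.115, 0.003, 1.544] [-0.002, 0.006, 0.011, 0.116, 0.003, 3.544]
```

send_rows(
  commands=[
    [0, 0, 0, 0.11, 0, 1.2, 1],
    [0, 0, 0, 0.11, 0, 2.0, 1],
    [0, 0, 0, 0.11, 0, 2.6, 1],
    [0, 0, 0, 0.11, 0, 3.1, 1],
    [0, 0, 0, 0.11, 0, 3.4, 1],
    [0, 0, 0, 0.11, 0, 3.53, 1],
    [0, 0, 0, 0.11, 0, 3.53, 1],
    [0, 0, 0, 0.11, 0, 3.53, 0],
    [0, 0, 0, 0.11, 0, 3.53, 0],
    [0, 0, 0, 0.11, 0, 3.53, 0],
    [0, 0, 0, 0.11, 0, 3.53, 0],
    [0, 0, 0, 0.11, 0, 3.53, 0],
    [0, 0, 0, 0.11, 0, 3.53, 0],
    [0, 0, 0, 0.11, 0, 3.53, 0],
    [0, 0, 0, 0.11, 0, 3.53, 0],
    [0, 0, 0, 0.11, 0, 3.53, 0],
    [0, 0, 0, 0.11, 0, 3.53, 0],
    [0, 0, 0, 0.11, 0, 3.53, 0],
  ],
)

```text
time_s: 3.83
position: [0.4309, 0.2037, 0.0703]
tcp_rot: [[-0.061, 0.998, -0.0], [0.998, 0.061, -0.0], [-0.0, -0.0, -1.0]]
force: [1.0, 0.0, -0.3]
opening: 0.247
grasp_force: 0.0
```

Run:
```python
from h import *
s=read_state();print(s["position"],yaw(s),s["time_s"],s["force"],s["moment"],s["opening"]*87)
```

```text
[0.43092045 0.20373643 0.07030321] 93.52547699325596 3.8333 [ 0.95043752  0.04335603 -0.31610917] [-0.00418321 -0.11077587  0.04401951] 21.503059022194993
```

Still closing, so I'll keep closing and then lift.

send_rows(
  commands=[
    [0, 0, 0, 0, 0, 0, 0],
    [0, 0, 0, 0, 0, 0, 0],
    [0, 0, 0, 0, 0, 0, 0],
    [0, 0, 0, 0, 0, 0, 0],
    [0, 0, 0, 0, 0, 0, 0],
    [0, 0, 0, 0, 0, 0, 0],
  ],
)

```text
time_s: 4.33
position: [0.431, 0.2037, 0.0703]
tcp_rot: [[-0.061, 0.998, 0.0], [0.998, 0.061, -0.0], [-0.0, 0.0, -1.0]]
force: [-0.2, 0.8, -0.8]
opening: 0.201
grasp_force: 30.0
```

send_rows(
  commands=[
    [0, 0, 0, 0, 0, -0.5, 0],
    [0, 0, 0, 0, 0, -1.2, 0],
    [0, 0, 0, 0, 0, -2.2, 0],
    [0, 0, 0, 0, 0, -3.4, 0],
    [0, 0, 0, 0, 0, -4.4, 0],
    [0, 0, 0, 0, 0, -4.4, 0],
    [0, 0, 0, 0, 0, -4.4, 0],
  ],
)

```text
time_s: 4.92
position: [0.4315, 0.2039, 0.2037]
tcp_rot: [[-0.062, 0.998, 0.004], [0.998, 0.062, 0.001], [0.001, 0.004, -1.0]]
force: [-0.7, 0.4, -1.1]
opening: 0.203
grasp_force: 30.0
```

Run:
```python
from h import *
s=read_state();print(s["position"],yaw(s),s["time_s"],s["force"],s["moment"],s["opening"]*87)
# puller origin at tcp-9mm(ish); want above plug, clear by 25 mm
print(row([.5438,.0157,.185],93.5,s))
```

```text
[0.43152637 0.20390034 0.20370758] 93.5318782396623 4.9167 [-0.65505883  0.40532363 -1.0587965 ] [ 0.01872007 -0.05174223  0.03748596] 17.68240703526037
[0.041, -0.006, 0.006, -6.492, 3.347, 0.632]
```

send_rows(
  commands=[
    [0, 0, 0, -1.2, 0.6, 0, 0],
    [0, 0, 0, -2.4, 1.2, 0, 0],
    [0, 0, 0, -3.6, 1.85, 0.1, 0],
    [0, 0, 0, -4.8, 2.5, 0.2, 0],
    [0, 0, 0, -5.8, 3.0, 0.3, 0],
    [0, 0, 0, -6.4, 3.3, 0.4, 0],
    [0, 0, 0, -6.49, 3.35, 0.45, 0],
    [0, 0, 0, -6.49, 3.35, 0.45, 0],
    [0, 0, 0, -6.49, 3.35, 0.45, 0],
  ],
)

```text
time_s: 5.67
position: [0.5411, 0.0163, 0.187]
tcp_rot: [[-0.061, 0.998, -0.005], [0.998, 0.061, 0.002], [0.002, -0.005, -1.0]]
force: [-0.1, 1.6, -1.2]
opening: 0.206
grasp_force: 30.0
```

Run:
```python
from h import *
s=read_state();print(s["position"],yaw(s),s["time_s"],s["force"],s["moment"],s["joint_positions"])
t=optics.capture("top");u=optics.capture("side")
def c(i,x,y,w,h,k): return cv2.resize(i[y:y+h,x:x+w],None,fx=k,fy=k,interpolation=cv2.INTER_CUBIC)
cv2.imwrite("pics/c2.png",np.hstack([c(t["image"],345,150,50,65,8),c(u["image"],294,135,50,65,8)]))
p=s["position"]
for n in("top","side"):
  print(n,"tip",proj(n,p-[0,0,.0623]),"orig",proj(n,p-[0,0,.0103]),"mouth",proj(n,[.5438,.0157,.093]))
```

```text
[0.54109671 0.01634357 0.1870273 ] 93.49882156463582 5.6667 [-0.06502204  1.58954703 -1.24747455] [-0.06533231 -0.1221117  -0.00758203] [-1.01208640e+01  2.66008684e+01  9.60660772e+01  3.85458119e-02
  5.76409083e+01 -1.36406686e+01]
top tip [373.12739046 181.94761577] orig [375.2108257  177.38376137] mouth [372.14131079 183.51778487]
side tip [318.83016351 171.0664356 ] orig [318.71631605 155.47829068] mouth [318.02031213 180.03017442]
```

View pics/c2.png

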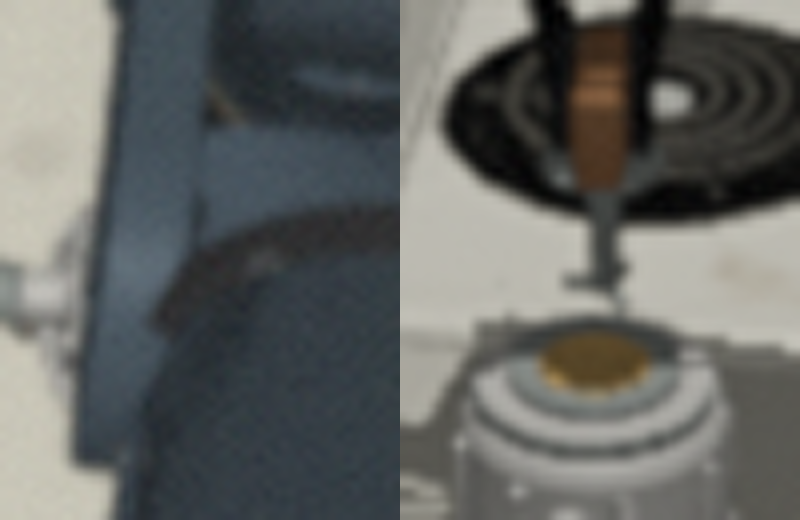

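The side crop shows the rod's foot at about (319,170.6), right where predicted and roughly above the mouth centre (318,180). The arm hides the top view. I'll correct the last few mm and go down.

Run:
```python
from h import *
s=read_state();print(s["position"],row([.5438,.0157,.165],93.5,s))
```

```text
[0.54220576 0.01695238 0.18870452] [-0.012, -0.005, 0.025, -0.045, 0.051, 0.79]
```

send_rows(
  commands=[
    [0, 0, 0, -0.04, 0.05, 0.3, 0],
    [0, 0, 0, -0.04, 0.05, 0.6, 0],
    [0, 0, 0, -0.04, 0.05, 0.75, 0],
    [0, 0, 0, -0.04, 0.05, 0.75, 0],
    [0, 0, 0, -0.04, 0.05, 0.75, 0],
    [0, 0, 0, -0.04, 0.05, 0.75, 0],
  ],
)

```text
time_s: 6.37
position: [0.5448, 0.0145, 0.1663]
tcp_rot: [[-0.061, 0.998, -0.0], [0.998, 0.061, 0.0], [0.0, -0.0, -1.0]]
force: [0.6, 0.6, -1.5]
opening: 0.207
grasp_force: 30.0
```

```bash
cat >> h.py <<'E'
def st(z=None,y=93.5,xy=(.5438,.0157)):
    s=read_state();print(round(s["time_s"],2),np.round(s["position"],4),"yaw",round(yaw(s),2),"F",np.round(s["force"],2),"M",np.round(s["moment"],3))
    if z: print(row([*xy,z],y,s))
E
python3 -c "
from h import *
st(.1443)"
```

```text
6.37 [0.5448 0.0145 0.1663] yaw 93.52 F [ 0.61  0.56 -1.48] M [-0.05  -0.131 -0.025]
[-0.001, -0.001, 0.004, 0.043, -0.032, 0.732]
```

send_rows(
  commands=[
    [0, 0, 0, 0.04, -0.03, 0.2, 0],
    [0, 0, 0, 0.04, -0.03, 0.4, 0],
    [0, 0, 0, 0.04, -0.03, 0.55, 0],
    [0, 0, 0, 0.04, -0.03, 0.65, 0],
    [0, 0, 0, 0.04, -0.03, 0.72, 0],
    [0, 0, 0, 0.04, -0.03, 0.72, 0],
    [0, 0, 0, 0.04, -0.03, 0.72, 0],
  ],
)

```text
time_s: 6.95
position: [0.5436, 0.0156, 0.1449]
tcp_rot: [[-0.061, 0.998, -0.001], [0.998, 0.061, 0.0], [0.0, -0.001, -1.0]]
force: [-1.3, -0.1, 1.8]
opening: 0.205
grasp_force: 30.0
```

```bash
python3 -c "
from h import *
st(.1443)"
```

```text
6.95 [0.5436 0.0156 0.1449] yaw 93.52 F [-1.28 -0.06  1.75] M [ 0.07   0.213 -0.003]
[-0.007, -0.002, 0.004, 0.002, 0.007, 0.019]
```

Contact on the lands with about 3 N. Now I feel for the start by turning counter-clockwise in small steps.

send_rows(
  commands=[
    [0, 0, -0.6, 0, 0, 0, 0],
    [0, 0, -1.2, 0, 0, 0, 0],
    [0, 0, -1.2, 0, 0, 0, 0],
    [0, 0, -1.2, 0, 0, 0, 0],
  ],
)

```text
time_s: 7.28
position: [0.544, 0.0157, 0.1451]
tcp_rot: [[-0.164, 0.986, 0.001], [0.986, 0.164, 0.0], [-0.0, 0.001, -1.0]]
force: [-0.7, 0.3, 2.7]
opening: 0.203
grasp_force: 30.0
```

```bash
python3 -c "
from h import *
st(.1443)"
```

```text
7.28 [0.544  0.0157 0.1451] yaw 99.45 F [-0.72  0.26  2.68] M [0.132 0.012 0.001]
[0.008, 0.0, 1.189, 0.003, -0.007, 0.026]
```

send_rows(
  commands=[
    [0, 0, -0.6, 0, 0, 0.02, 0],
    [0, 0, -1.2, 0, 0, 0.02, 0],
    [0, 0, -1.2, 0, 0, 0.02, 0],
    [0, 0, -1.2, 0, 0, 0.02, 0],
  ],
)

```text
time_s: 7.62
position: [0.5442, 0.0156, 0.1444]
tcp_rot: [[-0.266, 0.964, 0.001], [0.964, 0.266, -0.0], [-0.0, 0.001, -1.0]]
force: [0.3, 0.3, 2.8]
opening: 0.203
grasp_force: 30.0
```

send_rows(
  commands=[
    [0, 0, -0.6, 0, 0, 0, 0],
    [0, 0, -1.2, 0, 0, 0, 0],
    [0, 0, -1.2, 0, 0, 0, 0],
    [0, 0, -1.2, 0, 0, 0, 0],
  ],
)

```text
time_s: 7.95
position: [0.5442, 0.0156, 0.1443]
tcp_rot: [[-0.365, 0.931, 0.001], [0.931, 0.365, -0.0], [-0.0, 0.001, -1.0]]
force: [-0.2, 0.3, 2.0]
opening: 0.204
grasp_force: 30.0
```

send_rows(
  commands=[
    [0, 0, -0.6, 0, 0, 0, 0],
    [0, 0, -1.2, 0, 0, 0, 0],
    [0, 0, -1.2, 0, 0, 0, 0],
    [0, 0, -1.2, 0, 0, 0, 0],
  ],
)

```text
time_s: 8.28
position: [0.5441, 0.0156, 0.1443]
tcp_rot: [[-0.46, 0.888, 0.001], [0.888, 0.46, -0.0], [-0.0, 0.001, -1.0]]
force: [0.5, 0.5, 2.6]
opening: 0.204
grasp_force: 30.0
```

send_rows(
  commands=[
    [0, 0, -0.6, 0, 0, 0, 0],
    [0, 0, -1.2, 0, 0, 0, 0],
    [0, 0, -1.2, 0, 0, 0, 0],
    [0, 0, -1.2, 0, 0, 0, 0],
  ],
)

```text
time_s: 8.62
position: [0.544, 0.0156, 0.1442]
tcp_rot: [[-0.55, 0.835, 0.0], [0.835, 0.55, -0.0], [-0.0, 0.0, -1.0]]
force: [-0.7, 0.9, 2.5]
opening: 0.202
grasp_force: 30.0
```

send_rows(
  commands=[
    [0, 0, -0.6, 0, 0, 0, 0],
    [0, 0, -1.2, 0, 0, 0, 0],
    [0, 0, -1.2, 0, 0, 0, 0],
    [0, 0, -1.2, 0, 0, 0, 0],
  ],
)

```text
time_s: 8.95
position: [0.5439, 0.0156, 0.1442]
tcp_rot: [[-0.634, 0.773, 0.0], [0.773, 0.634, -0.0], [-0.0, 0.0, -1.0]]
force: [0.2, 0.3, 2.2]
opening: 0.205
grasp_force: 30.0
```

send_rows(
  commands=[
    [0, 0, -0.6, 0, 0, 0, 0],
    [0, 0, -1.2, 0, 0, 0, 0],
    [0, 0, -1.2, 0, 0, 0, 0],
    [0, 0, -1.2, 0, 0, 0, 0],
  ],
)

```text
time_s: 9.28
position: [0.5438, 0.0156, 0.1442]
tcp_rot: [[-0.712, 0.703, 0.0], [0.703, 0.712, -0.0], [-0.0, 0.0, -1.0]]
force: [-0.0, -0.2, 1.7]
opening: 0.205
grasp_force: 30.0
```

send_rows(
  commands=[
    [0, 0, -0.6, 0, 0, 0, 0],
    [0, 0, -1.2, 0, 0, 0, 0],
    [0, 0, -1.2, 0, 0, 0, 0],
    [0, 0, -1.2, 0, 0, 0, 0],
  ],
)

```text
time_s: 9.62
position: [0.5437, 0.0156, 0.1441]
tcp_rot: [[-0.781, 0.624, -0.0], [0.624, 0.781, -0.0], [0.0, -0.0, -1.0]]
force: [0.8, 0.1, 2.4]
opening: 0.205
grasp_force: 30.0
```

send_rows(
  commands=[
    [0, 0, -0.6, 0, 0, 0, 0],
    [0, 0, -1.2, 0, 0, 0, 0],
    [0, 0, -1.2, 0, 0, 0, 0],
    [0, 0, -1.2, 0, 0, 0, 0],
  ],
)

```text
time_s: 9.95
position: [0.5435, 0.0155, 0.1441]
tcp_rot: [[-0.842, 0.539, -0.001], [0.539, 0.842, -0.0], [0.001, -0.0, -1.0]]
force: [-0.1, -0.3, 3.0]
opening: 0.203
grasp_force: 30.0
```

send_rows(
  commands=[
    [0, 0, -0.6, 0, 0, 0, 0],
    [0, 0, -1.2, 0, 0, 0, 0],
    [0, 0, -1.2, 0, 0, 0, 0],
    [0, 0, -1.2, 0, 0, 0, 0],
  ],
)

```text
time_s: 10.28
position: [0.5434, 0.0156, 0.144]
tcp_rot: [[-0.894, 0.448, -0.001], [0.448, 0.894, -0.0], [0.001, -0.0, -1.0]]
force: [-0.8, -0.3, 2.2]
opening: 0.205
grasp_force: 30.0
```

send_rows(
  commands=[
    [0, 0, -0.6, 0, 0, 0, 0],
    [0, 0, -1.2, 0, 0, 0, 0],
    [0, 0, -1.2, 0, 0, 0, 0],
    [0, 0, -1.2, 0, 0, 0, 0],
  ],
)

```text
time_s: 10.62
position: [0.5435, 0.0156, 0.1441]
tcp_rot: [[-0.936, 0.352, -0.001], [0.352, 0.936, 0.0], [0.001, -0.0, -1.0]]
force: [-1.0, -0.0, 2.0]
opening: 0.203
grasp_force: 30.0
```

send_rows(
  commands=[
    [0, 0, -0.6, 0, 0, 0, 0],
    [0, 0, -1.2, 0, 0, 0, 0],
    [0, 0, -1.2, 0, 0, 0, 0],
    [0, 0, -1.2, 0, 0, 0, 0],
  ],
)

```text
time_s: 10.95
position: [0.5445, 0.0158, 0.1443]
tcp_rot: [[-0.967, 0.253, 0.002], [0.253, 0.968, 0.0], [-0.001, 0.001, -1.0]]
force: [0.3, 1.2, 0.9]
opening: 0.202
grasp_force: 30.0
```

send_rows(
  commands=[
    [0, 0, 0, 0, 0, 0, 0],
    [0, 0, 0, 0, 0, 0, 0],
    [0, 0, 0, 0, 0, 0, 0],
  ],
)

```text
time_s: 11.2
position: [0.5443, 0.0158, 0.1443]
tcp_rot: [[-0.968, 0.251, 0.001], [0.251, 0.968, 0.0], [-0.001, 0.001, -1.0]]
force: [1.1, 1.8, 2.0]
opening: 0.208
grasp_force: 30.0
```

```bash
python3 -c "
from h import *
st(.1403,165.3)"
```

```text
11.2 [0.5443 0.0158 0.1443] yaw 165.47 F [1.08 1.75 2.03] M [ 0.475 -0.377 -0.026]
[0.006, 0.012, 0.033, 0.017, -0.006, 0.132]
```

send_rows(
  commands=[
    [0, 0, 0, -0.01, 0.04, 0, 0],
    [0, 0, 0, -0.01, 0.04, 0, 0],
    [0, 0, 0, -0.01, 0.04, 0, 0],
  ],
)

```text
time_s: 11.45
position: [0.5448, 0.0164, 0.1442]
tcp_rot: [[-0.968, 0.25, 0.001], [0.25, 0.968, -0.001], [-0.001, -0.0, -1.0]]
force: [1.8, 0.6, 2.1]
opening: 0.204
grasp_force: 30.0
```

```bash
python3 -c "
from h import *
st(.1403,165.3)"
```

```text
11.45 [0.5448 0.0164 0.1442] yaw 165.53 F [1.79 0.56 2.15] M [ 0.103 -0.434  0.032]
[-0.004, 0.01, 0.046, 0.025, -0.031, 0.131]
```

send_rows(
  commands=[
    [0, 0, 0, -0.035, 0.01, 0, 0],
    [0, 0, 0, -0.035, 0.01, 0, 0],
    [0, 0, 0, -0.035, 0.01, 0, 0],
  ],
)

```text
time_s: 11.7
position: [0.5456, 0.0164, 0.1438]
tcp_rot: [[-0.968, 0.25, 0.0], [0.25, 0.968, -0.0], [-0.0, -0.0, -1.0]]
force: [1.1, -2.5, -1.2]
opening: 0.209
grasp_force: 30.0
```

```bash
python3 -c "
from h import *
st(.1403,165.3)"
```

```text
11.7 [0.5456 0.0164 0.1438] yaw 165.52 F [ 1.09 -2.48 -1.19] M [-0.136 -0.469  0.038]
[-0.005, 0.002, 0.045, 0.052, -0.037, 0.117]
```

The lugs dropped in: Fz went from +2 to −1.2. I'll ease the side force and lower.

send_rows(
  commands=[
    [0, 0, 0, -0.02, -0.03, 0, 0],
    [0, 0, 0, -0.02, -0.03, 0.05, 0],
    [0, 0, 0, -0.02, -0.03, 0.1, 0],
    [0, 0, 0, -0.02, -0.03, 0.1, 0],
  ],
)

```text
time_s: 12.03
position: [0.5457, 0.0159, 0.1411]
tcp_rot: [[-0.968, 0.25, -0.0], [0.25, 0.968, 0.0], [0.0, 0.0, -1.0]]
force: [1.2, 0.3, 2.7]
opening: 0.208
grasp_force: 30.0
```

```bash
python3 -c "
from h import *
st(.1373,165.3)"
```

```text
12.03 [0.5457 0.0159 0.1411] yaw 165.51 F [1.19 0.34 2.75] M [ 0.41  -0.298  0.012]
[0.005, -0.004, 0.042, 0.06, -0.024, 0.125]
```

```bash
cat >> h.py <<'E'
def avg(n=6):
    F=[];M=[]
    for i in range(n):
        optics.capture("side");s=read_state();F.append(s["force"]);M.append(s["moment"])
    print(round(s["time_s"],2),np.round(s["position"],4),"yaw",round(yaw(s),2),"F",np.round(np.mean(F,0),2),"sd",np.round(np.std(F,0),2),"M",np.round(np.mean(M,0),3),"sd",np.round(np.std(M,0),3))
E
python3 -c "
from h import *
avg()"
```

```text
12.33 [0.5458 0.0159 0.1413] yaw 165.52 F [0.6  1.78 2.1 ] sd [0.47 0.33 0.46] M [ 0.464 -0.307  0.081] sd [0.036 0.02  0.032]
```

send_rows(
  commands=[
    [0, 0, -0.3, 0, 0.01, 0, 0],
    [0, 0, -0.5, 0, 0.02, 0, 0],
    [0, 0, -0.5, 0, 0.02, 0, 0],
  ],
)

```text
time_s: 12.58
position: [0.5456, 0.0161, 0.1408]
tcp_rot: [[-0.978, 0.207, -0.001], [0.207, 0.978, -0.0], [0.001, -0.001, -1.0]]
force: [0.2, 1.0, -0.9]
opening: 0.204
grasp_force: 30.0
```

```bash
python3 -c "
from h import *
avg()"
```

```text
12.88 [0.5457 0.0162 0.1409] yaw 168.01 F [ 0.56  0.11 -1.33] sd [0.41 0.34 0.53] M [ 0.132 -0.272 -0.004] sd [0.044 0.031 0.024]
```

send_rows(
  commands=[
    [0, 0, -0.2, -0.015, 0, 0.05, 0],
    [0, 0, -0.2, -0.015, 0, 0.1, 0],
    [0, 0, -0.2, -0.015, 0, 0.12, 0],
    [0, 0, -0.2, -0.015, 0, 0.12, 0],
  ],
)

```text
time_s: 13.22
position: [0.546, 0.0162, 0.1372]
tcp_rot: [[-0.982, 0.19, -0.001], [0.19, 0.982, 0.0], [0.001, -0.0, -1.0]]
force: [-0.0, -0.3, -1.6]
opening: 0.204
grasp_force: 30.0
```

```bash
python3 -c "
from h import *
avg()"
```

```text
13.52 [0.5464 0.0162 0.1376] yaw 169.02 F [-0.03  0.48 -0.96] sd [0.35 0.67 0.42] M [ 0.098 -0.153  0.017] sd [0.021 0.021 0.027]
```

send_rows(
  commands=[
    [0, 0, 0, -0.005, 0, 0.06, 0],
    [0, 0, 0, -0.005, 0, 0.12, 0],
    [0, 0, 0, -0.005, 0, 0.13, 0],
    [0, 0, 0, -0.005, 0, 0.13, 0],
  ],
)

```text
time_s: 13.85
position: [0.5469, 0.0161, 0.1338]
tcp_rot: [[-0.982, 0.19, 0.001], [0.19, 0.982, -0.0], [-0.001, 0.0, -1.0]]
force: [-0.0, 0.5, 2.1]
opening: 0.201
grasp_force: 30.0
```

```bash
python3 -c "
from h import *
avg()"
```

```text
14.15 [0.5468 0.0161 0.1338] yaw 169.02 F [0.34 0.31 1.49] sd [0.68 0.26 0.28] M [ 0.092 -0.142 -0.003] sd [0.026 0.029 0.037]
```

send_rows(
  commands=[
    [0, 0, 0.7, 0, 0, 0, 0],
    [0, 0, 1.4, 0, 0, 0.01, 0],
    [0, 0, 2.0, 0, 0, 0.015, 0],
    [0, 0, 2.6, 0, 0, 0.02, 0],
    [0, 0, 2.6, 0, 0, 0.02, 0],
  ],
)

```text
time_s: 14.57
position: [0.5469, 0.0161, 0.1332]
tcp_rot: [[-0.913, 0.407, 0.001], [0.407, 0.913, -0.0], [-0.001, 0.0, -1.0]]
force: [0.3, 0.3, 1.2]
opening: 0.202
grasp_force: 30.0
```

```bash
python3 -c "
from h import *
avg()"
```

```text
14.87 [0.5469 0.0161 0.1332] yaw 156.06 F [0.29 0.36 2.  ] sd [0.45 0.47 0.5 ] M [ 0.031 -0.283 -0.013] sd [0.023 0.025 0.01 ]
```

send_rows(
  commands=[
    [0, 0, 0.7, -0.01, 0, 0, 0],
    [0, 0, 1.4, -0.01, 0, 0.01, 0],
    [0, 0, 2.1, -0.01, 0, 0.015, 0],
    [0, 0, 2.8, -0.01, 0, 0.02, 0],
    [0, 0, 3, -0.01, 0, 0.02, 0],
    [0, 0, 3, -0.01, 0, 0.02, 0],
  ],
)

```text
time_s: 15.37
position: [0.547, 0.016, 0.1325]
tcp_rot: [[-0.778, 0.628, 0.0], [0.628, 0.778, 0.0], [-0.0, 0.0, -1.0]]
force: [0.4, 0.2, 1.6]
opening: 0.207
grasp_force: 30.0
```

```bash
python3 -c "
from h import *
avg()"
```

```text
15.67 [0.5469 0.016  0.1325] yaw 141.05 F [0.88 0.15 1.62] sd [0.61 0.58 0.4 ] M [ 0.092 -0.321  0.003] sd [0.041 0.02  0.024]
```

send_rows(
  commands=[
    [0, 0, 0.7, -0.01, 0.01, 0, 0],
    [0, 0, 1.4, -0.01, 0.01, 0.01, 0],
    [0, 0, 2.1, -0.01, 0.01, 0.015, 0],
    [0, 0, 2.6, -0.01, 0.01, 0.02, 0],
    [0, 0, 2.8, -0.01, 0.01, 0.02, 0],
    [0, 0, 2.8, -0.01, 0.01, 0.02, 0],
  ],
)

```text
time_s: 16.17
position: [0.5472, 0.0161, 0.1318]
tcp_rot: [[-0.602, 0.798, -0.0], [0.798, 0.602, 0.0], [0.0, -0.0, -1.0]]
force: [1.3, 0.2, 2.0]
opening: 0.206
grasp_force: 30.0
```

```bash
python3 -c "
from h import *
avg()"
```

```text
16.47 [0.5472 0.0161 0.1318] yaw 127.04 F [0.16 0.53 1.91] sd [0.32 0.29 0.5 ] M [ 0.046 -0.26   0.019] sd [0.032 0.036 0.017]
```

Turned 42° so far and still free. Smaller steps now.

send_rows(
  commands=[
    [0, 0, 0.5, 0, 0, 0, 0],
    [0, 0, 1.0, 0, 0, 0.01, 0],
    [0, 0, 1.4, 0, 0, 0.01, 0],
    [0, 0, 1.4, 0, 0, 0.01, 0],
  ],
)

```text
time_s: 16.8
position: [0.5466, 0.0159, 0.1314]
tcp_rot: [[-0.501, 0.866, -0.002], [0.866, 0.501, -0.0], [0.0, -0.002, -1.0]]
force: [-0.1, -0.5, 1.5]
opening: 0.202
grasp_force: 30.0
```

```bash
python3 -c "
from h import *
avg()"
```

```text
17.1 [0.5467 0.0159 0.1314] yaw 120.06 F [-1.17 -1.29  2.1 ] sd [0.7  0.63 0.36] M [-0.222  0.098  0.107] sd [0.044 0.058 0.028]
```

send_rows(
  commands=[
    [0, 0, 0, -0.01, -0.03, 0, 0],
    [0, 0, 0, -0.01, -0.03, 0.01, 0],
    [0, 0, 0, -0.01, -0.03, 0.01, 0],
  ],
)

```text
time_s: 17.35
position: [0.5465, 0.0156, 0.1312]
tcp_rot: [[-0.5, 0.866, -0.0], [0.866, 0.5, 0.001], [0.001, 0.0, -1.0]]
force: [-1.9, -0.1, 2.0]
opening: 0.202
grasp_force: 30.0
```

```bash
python3 -c "
from h import *
avg()"
```

```text
17.65 [0.5465 0.0156 0.1312] yaw 120.02 F [-0.88  0.58  2.39] sd [0.45 0.38 0.38] M [0.234 0.094 0.099] sd [0.036 0.033 0.033]
```

send_rows(
  commands=[
    [0, 0, 0, 0.014, -0.01, 0, 0],
    [0, 0, 0, 0.014, -0.01, 0, 0],
    [0, 0, 0, 0.014, -0.01, 0, 0],
  ],
)

```text
time_s: 17.9
position: [0.5464, 0.0156, 0.1313]
tcp_rot: [[-0.5, 0.866, 0.001], [0.866, 0.5, 0.0], [-0.0, 0.001, -1.0]]
force: [-0.6, 0.9, 1.4]
opening: 0.207
grasp_force: 30.0
```

```bash
python3 -c "
from h import *
avg()"
```

```text
18.2 [0.5464 0.0156 0.1313] yaw 120.02 F [-0.43  1.02  1.55] sd [0.52 0.26 0.55] M [ 0.269 -0.098  0.118] sd [0.026 0.025 0.029]
```

send_rows(
  commands=[
    [0, 0, 0, 0.012, 0.007, 0, 0],
    [0, 0, 0, 0.012, 0.007, 0, 0],
    [0, 0, 0, 0.012, 0.007, 0, 0],
  ],
)

```text
time_s: 18.45
position: [0.5464, 0.0157, 0.1313]
tcp_rot: [[-0.5, 0.866, 0.0], [0.866, 0.5, -0.0], [-0.001, 0.0, -1.0]]
force: [-0.1, 0.1, 1.7]
opening: 0.204
grasp_force: 30.0
```

```bash
python3 -c "
from h import *
avg()"
```

```text
18.75 [0.5463 0.0158 0.1313] yaw 120.03 F [ 0.34 -0.04  1.95] sd [0.56 0.39 0.68] M [-0.004 -0.112  0.103] sd [0.031 0.048 0.027]
```

send_rows(
  commands=[
    [0, 0, 0.15, 0, 0, 0, 0],
    [0, 0, 0.3, 0, 0, 0, 0],
    [0, 0, 0.3, 0, 0, 0, 0],
  ],
)

```text
time_s: 19.0
position: [0.5462, 0.0158, 0.1312]
tcp_rot: [[-0.477, 0.879, -0.0], [0.879, 0.477, -0.0], [-0.0, -0.0, -1.0]]
force: [0.0, 0.6, 3.4]
opening: 0.2
grasp_force: 30.0
```

```bash
python3 -c "
from h import *
avg()"
```

```text
19.3 [0.5462 0.0159 0.1312] yaw 118.53 F [ 0.01 -0.48  2.09] sd [0.36 0.27 0.4 ] M [-0.161 -0.117  0.135] sd [0.03  0.044 0.021]
```

Torque is rising gently. I'll back off a little to find where the resistance begins, and measure the depth.

send_rows(
  commands=[
    [0, 0, -0.6, 0, 0, 0, 0],
    [0, 0, -1.0, 0, 0, 0, 0],
    [0, 0, -1.0, 0, 0, 0, 0],
  ],
)

```text
time_s: 19.55
position: [0.546, 0.016, 0.1312]
tcp_rot: [[-0.552, 0.834, -0.0], [0.834, 0.552, 0.0], [0.0, -0.0, -1.0]]
force: [-0.8, -1.1, 1.6]
opening: 0.206
grasp_force: 30.0
```

```bash
python3 -c "
from h import *
avg(10)"
```

```text
20.05 [0.546  0.016  0.1312] yaw 123.51 F [-0.76 -0.7   1.92] sd [0.33 0.34 0.3 ] M [-0.173 -0.026 -0.014] sd [0.035 0.03  0.022]
```

send_rows(
  commands=[
    [0, 0, 0, -0.008, -0.016, 0.03, 0],
    [0, 0, 0, -0.008, -0.016, 0.05, 0],
    [0, 0, 0.3, -0.008, -0.016, 0.05, 0],
    [0, 0, 0.6, -0.008, -0.016, 0.05, 0],
    [0, 0, 0.6, -0.008, -0.016, 0.05, 0],
  ],
)

```text
time_s: 20.47
position: [0.5459, 0.0157, 0.1297]
tcp_rot: [[-0.507, 0.862, -0.0], [0.862, 0.507, 0.0], [0.0, 0.0, -1.0]]
force: [-0.8, 1.2, 3.3]
opening: 0.203
grasp_force: 30.0
```

```bash
python3 -c "
from h import *
avg(8)"
```

```text
20.87 [0.5459 0.0156 0.1297] yaw 120.52 F [-0.3   0.84  2.67] sd [0.35 0.6  0.41] M [ 0.203 -0.032  0.022] sd [0.031 0.014 0.02 ]
```

send_rows(
  commands=[
    [0, 0, 0.2, 0.009, 0.005, 0, 0],
    [0, 0, 0.4, 0.009, 0.005, 0, 0],
    [0, 0, 0.4, 0.009, 0.005, 0, 0],
  ],
)

```text
time_s: 21.12
position: [0.5458, 0.0158, 0.1297]
tcp_rot: [[-0.477, 0.879, -0.0], [0.879, 0.477, -0.0], [-0.0, -0.0, -1.0]]
force: [-1.6, 0.3, 1.9]
opening: 0.208
grasp_force: 30.0
```

```bash
python3 -c "
from h import *
avg(8)"
```

```text
21.52 [0.5458 0.0158 0.1297] yaw 118.53 F [-0.95  0.11  2.42] sd [0.51 0.49 0.5 ] M [0.049 0.036 0.109] sd [0.036 0.028 0.02 ]
```

send_rows(
  commands=[
    [0, 0, 0, 0.01, -0.02, 0.03, 0],
    [0, 0, 0, 0.01, -0.02, 0.05, 0],
    [0, 0, 0, 0.01, -0.02, 0.05, 0],
  ],
)

```text
time_s: 21.77
position: [0.5457, 0.0157, 0.1283]
tcp_rot: [[-0.477, 0.879, 0.001], [0.879, 0.477, -0.0], [-0.001, 0.001, -1.0]]
force: [0.4, 0.9, 2.8]
opening: 0.202
grasp_force: 30.0
```

```bash
python3 -c "
from h import *
avg(8)"
```

```text
22.17 [0.5456 0.0158 0.1284] yaw 118.52 F [0.12 0.28 3.14] sd [0.42 0.34 0.47] M [ 0.054 -0.194  0.114] sd [0.02  0.048 0.034]
```

send_rows(
  commands=[
    [0, 0, -0.8, 0, 0, -0.05, 0],
    [0, 0, -1.4, 0, 0, -0.1, 0],
    [0, 0, -1.4, 0, 0, -0.1, 0],
    [0, 0, -0.6, 0, 0, -0.1, 0],
    [0, 0, 0, 0, 0, -0.1, 0],
    [0, 0, 0.2, 0, 0, -0.1, 0],
    [0, 0, 0.2, 0, 0, -0.1, 0],
  ],
)

```text
time_s: 22.75
position: [0.5453, 0.0157, 0.1312]
tcp_rot: [[-0.462, 0.887, 0.0], [0.887, 0.462, -0.0], [-0.0, 0.0, -1.0]]
force: [0.3, -0.7, 1.9]
opening: 0.205
grasp_force: 30.0
```

```bash
python3 -c "
from h import *
avg(8)"
```

```text
23.15 [0.5453 0.0158 0.1313] yaw 117.53 F [ 0.79 -0.31  2.05] sd [0.28 0.44 0.46] M [-0.056 -0.292  0.167] sd [0.019 0.022 0.041]
```

The stop position is reproducible and firm, at about 118°. I'll relieve the torque and start drawing straight up.

send_rows(
  commands=[
    [0, 0, -0.4, 0, 0, 0, 0],
    [0, 0, -0.4, 0, 0, -0.05, 0],
    [0, 0, -0.4, 0, 0, -0.1, 0],
    [0, 0, -0.4, 0, 0, -0.15, 0],
    [0, 0, -0.4, 0, 0, -0.2, 0],
    [0, 0, -0.4, 0, 0, -0.2, 0],
  ],
)

```text
time_s: 23.65
position: [0.5445, 0.016, 0.1362]
tcp_rot: [[-0.492, 0.87, -0.002], [0.87, 0.492, 0.001], [0.001, -0.001, -1.0]]
force: [0.9, 0.2, -9.4]
opening: 0.209
grasp_force: 30.0
```

```bash
python3 -c "
from h import *
avg(8)"
```

```text
24.05 [0.5445 0.016  0.1366] yaw 119.52 F [  2.01   0.19 -12.12] sd [0.44 0.41 1.15] M [-0.042 -0.65   0.007] sd [0.03  0.041 0.036]
```

send_rows(
  commands=[
    [0, 0, 0, -0.02, 0.035, 0, 0],
    [0, 0, 0, -0.02, 0.035, -0.07, 0],
    [0, 0, 0, -0.02, 0.035, -0.14, 0],
    [0, 0, 0, -0.02, 0.035, -0.2, 0],
    [0, 0, 0, -0.02, 0.035, -0.2, 0],
  ],
)

```text
time_s: 24.47
position: [0.5457, 0.0159, 0.1436]
tcp_rot: [[-0.493, 0.87, -0.002], [0.87, 0.493, 0.0], [0.001, -0.001, -1.0]]
force: [-0.8, -0.2, -10.1]
opening: 0.208
grasp_force: 30.0
```

```bash
python3 -c "
from h import *
avg(6)"
```

```text
24.77 [0.5459 0.0159 0.1435] yaw 119.53 F [-1.43 -0.04 -8.24] sd [0.21 0.41 0.59] M [0.019 0.268 0.022] sd [0.028 0.075 0.04 ]
```

send_rows(
  commands=[
    [0, 0, 0, 0.008, -0.014, -0.08, 0],
    [0, 0, 0, 0.008, -0.014, -0.16, 0],
    [0, 0, 0, 0.008, -0.014, -0.25, 0],
    [0, 0, 0, 0.008, -0.014, -0.33, 0],
    [0, 0, 0, 0.008, -0.014, -0.4, 0],
    [0, 0, 0, 0.008, -0.014, -0.4, 0],
  ],
)

```text
time_s: 25.27
position: [0.5479, 0.0155, 0.1572]
tcp_rot: [[-0.493, 0.87, 0.005], [0.87, 0.493, -0.001], [-0.003, 0.004, -1.0]]
force: [-0.9, 0.4, -3.5]
opening: 0.201
grasp_force: 30.0
```

```bash
python3 -c "
from h import *
avg(6)"
```

```text
25.57 [0.5466 0.0157 0.1557] yaw 119.52 F [-0.13  0.05 -3.53] sd [0.31 0.67 0.38] M [ 0.007 -0.111  0.011] sd [0.054 0.042 0.028]
```

send_rows(
  commands=[
    [0, 0, 0, 0.005, -0.01, -0.2, 0],
    [0, 0, 0, 0.005, -0.01, -0.5, 0],
    [0, 0, 0, 0.005, -0.01, -0.8, 0],
    [0, 0, 0, 0.005, -0.01, -1.1, 0],
    [0, 0, 0, 0.005, -0.01, -1.5, 0],
    [0, 0, 0, 0.005, -0.01, -1.7, 0],
    [0, 0, 0, 0.005, -0.01, -1.7, 0],
    [0, 0, 0, 0.005, -0.01, -1.7, 0],
  ],
)

```text
time_s: 26.23
position: [0.5459, 0.0158, 0.2069]
tcp_rot: [[-0.493, 0.87, 0.001], [0.87, 0.493, -0.0], [-0.001, 0.001, -1.0]]
force: [-0.1, -0.6, -3.2]
opening: 0.207
grasp_force: 30.0
```

Run:
```python
from h import *
avg(4)
u=optics.capture("side")["image"][90:240,240:400]
cv2.imwrite("pics/c3.png",cv2.resize(u,None,fx=4,fy=4,interpolation=cv2.INTER_CUBIC))
s=read_state();print(row([.434,.413,s["position"][2]],165,s), s["joint_positions"])
print(row([.434,.413,.115],165,s))
```

```text
26.43 [0.5451 0.0159 0.2056] yaw 119.52 F [ 0.37  0.11 -3.18] sd [0.81 0.61 0.6 ] M [-0.027 -0.147  0.006] sd [0.027 0.024 0.025]
[-0.008, -0.016, -9.096, 13.345, 3.299, 0.009] [-1.00767596e+01  2.53770882e+01  9.45733475e+01  7.09568857e-05
  6.01351574e+01 -3.95970825e+01]
[-0.008, -0.016, -9.096, 13.342, 3.302, 3.028]
```

View pics/c3.png

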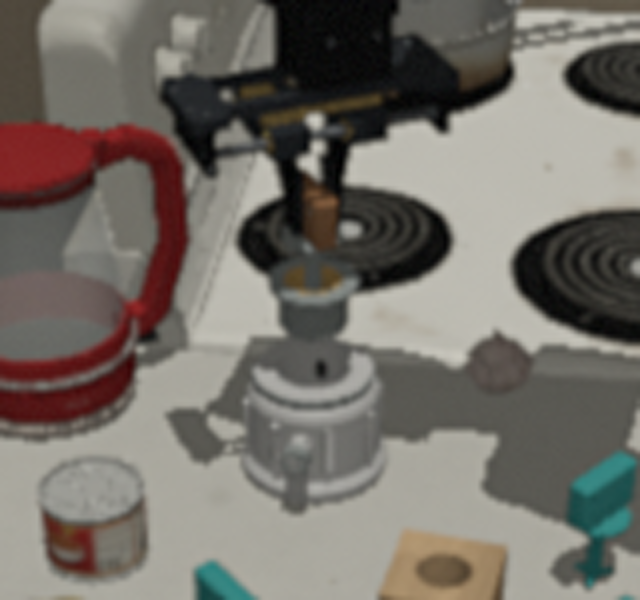

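The side crop shows the plug hanging upright and fully out of the port, with its skirt bottom at about (318,174). Now I'll carry it to the tray.

send_rows(
  commands=[
    [0, 0, 0, 0.2, 0.05, 0, 0],
    [0, 0, 0, 0.6, 0.15, 0, 0],
    [0, 0, 0, 1.2, 0.3, -0.1, 0],
    [0, 0, 0, 2.0, 0.5, -0.2, 0],
    [0, 0, 0, 2.9, 0.7, -0.3, 0],
    [0, 0, 0, 3.8, 0.95, -0.3, 0],
    [0, 0, 0, 4.7, 1.2, -0.3, 0],
    [0, 0, 0, 5.6, 1.4, -0.3, 0],
    [0, 0, 0, 6.5, 1.6, -0.3, 0],
    [0, 0, 0, 7.4, 1.85, -0.3, 0],
    [0, 0, 0, 8.3, 2.05, -0.3, 0],
    [0, 0, 0, 9.2, 2.3, -0.3, 0],
    [0, 0, 0, 10.1, 2.5, -0.3, 0],
    [0, 0, 0, 11.0, 2.7, -0.2, 0],
    [0, 0, 0, 11.8, 2.9, -0.1, 0],
    [0, 0, 0, 12.5, 3.1, 0, 0],
    [0, 0, 0, 13.0, 3.2, 0, 0],
    [0, 0, 0, 13.25, 3.28, 0, 0],
    [0, 0, 0, 13.34, 3.3, 0, 0],
    [0, 0, 0, 13.34, 3.3, 0, 0],
  ],
)

```text
time_s: 28.15
position: [0.4339, 0.4133, 0.2061]
tcp_rot: [[-0.494, 0.869, -0.0], [0.869, 0.494, -0.0], [-0.0, -0.0, -1.0]]
force: [-0.2, -0.5, -3.6]
opening: 0.204
grasp_force: 30.0
```

Run:
```python
from h import *
avg(6)
s=read_state();print(row([.434,.413,.115],119.5,s), s["joint_positions"])
```

```text
28.45 [0.435  0.412  0.2064] yaw 119.44 F [-0.17 -0.17 -3.06] sd [0.5  0.31 0.58] M [ 0.008 -0.139 -0.   ] sd [0.037 0.028 0.035]
[-0.0, 0.002, -0.011, 0.047, -0.012, 3.046] [ 3.27701449e+01  2.92835710e+01  8.68977618e+01 -1.11079653e-02
  6.38214184e+01  3.33106410e+00]
```

send_rows(
  commands=[
    [0, 0, 0, 0.02, -0.01, 0.4, 0],
    [0, 0, 0, 0.02, -0.01, 1.0, 0],
    [0, 0, 0, 0.02, -0.01, 1.7, 0],
    [0, 0, 0, 0.02, -0.01, 2.4, 0],
    [0, 0, 0, 0.02, -0.01, 3.0, 0],
    [0, 0, 0, 0.02, -0.01, 3.4, 0],
    [0, 0, 0, 0.02, -0.01, 3.7, 0],
    [0, 0, 0, 0.02, -0.01, 3.85, 0],
    [0, 0, 0, 0.02, -0.01, 3.9, 0],
    [0, 0, 0, 0.02, -0.01, 3.9, 0],
    [0, 0, 0, 0.02, -0.01, 3.9, 0],
  ],
)

```text
time_s: 29.37
position: [0.4347, 0.4136, 0.0901]
tcp_rot: [[-0.493, 0.87, 0.002], [0.87, 0.493, 0.001], [0.0, 0.002, -1.0]]
force: [0.3, -0.1, -2.7]
opening: 0.203
grasp_force: 30.0
```

Run:
```python
from h import *
avg(6)
u=optics.capture("side")["image"][235:347,280:410]
t=optics.capture("top")["image"][180:292,190:320]
cv2.imwrite("pics/c4.png",np.hstack([cv2.resize(i,None,fx=3,fy=3,interpolation=cv2.INTER_CUBIC) for i in(u,t)]))
```

```text
29.67 [0.4342 0.4134 0.0898] yaw 119.53 F [-0.18  0.   -3.33] sd [0.38 0.45 0.39] M [ 0.009 -0.135  0.008] sd [0.018 0.04  0.017]
```

View pics/c4.png

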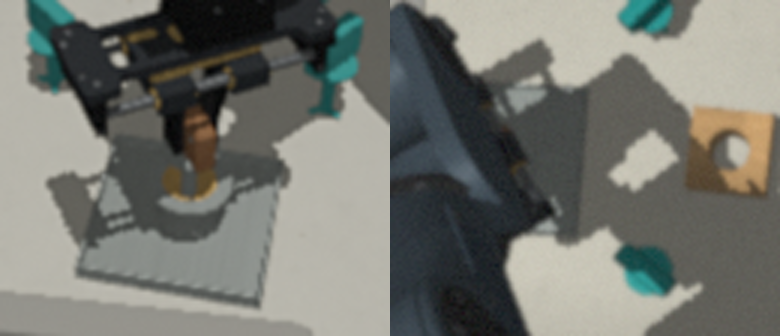

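The plug is over the middle of the tray and clear of the walls. Lowering it to touch.

send_rows(
  commands=[
    [0, 0, 0, 0, 0, 0.08, 0],
    [0, 0, 0, 0, 0, 0.15, 0],
    [0, 0, 0, 0, 0, 0.2, 0],
    [0, 0, 0, 0, 0, 0.24, 0],
    [0, 0, 0, 0, 0, 0.28, 0],
    [0, 0, 0, 0, 0, 0.28, 0],
  ],
)

```text
time_s: 30.27
position: [0.4341, 0.4132, 0.0808]
tcp_rot: [[-0.493, 0.87, 0.0], [0.87, 0.493, -0.0], [-0.0, 0.0, -1.0]]
force: [-0.3, -0.8, -1.8]
opening: 0.202
grasp_force: 30.0
```

```bash
python3 -c "
from h import *
avg(6)"
```

```text
30.57 [0.4341 0.4132 0.081 ] yaw 119.53 F [-0.38  0.06 -1.59] sd [0.33 0.32 0.55] M [-0.053 -0.106  0.01 ] sd [0.022 0.015 0.012]
```

send_rows(
  commands=[
    [0, 0, 0, 0, 0, 0.03, 0],
    [0, 0, 0, 0, 0, 0.06, 0],
    [0, 0, 0, 0, 0, 0.06, 0],
  ],
)

```text
time_s: 30.82
position: [0.4341, 0.4133, 0.0793]
tcp_rot: [[-0.493, 0.87, 0.0], [0.87, 0.493, 0.0], [0.0, 0.0, -1.0]]
force: [-1.1, -0.3, 2.2]
opening: 0.201
grasp_force: 30.0
```

```bash
python3 -c "
from h import *
avg(5)"
```

```text
31.07 [0.4341 0.4133 0.0792] yaw 119.53 F [-0.88 -0.45  1.97] sd [0.35 0.41 0.52] M [-0.122 -0.001  0.001] sd [0.03  0.021 0.027]
```

send_rows(
  commands=[
    [0, 0, 0, 0, 0, -0.03, 0],
    [0, 0, 0, 0, 0, -0.03, 0],
    [0, 0, 0, 0, 0, -0.03, 0.3],
    [0, 0, 0, 0, 0, -0.03, 0.4],
    [0, 0, 0, 0, 0, -0.03, 0.5],
    [0, 0, 0, 0, 0, -0.03, 0.5],
    [0, 0, 0, 0, 0, -0.03, 0.5],
    [0, 0, 0, 0, 0, -0.03, 0.5],
    [0, 0, 0, 0, 0, -0.03, 0.5],
    [0, 0, 0, 0, 0, -0.03, 0.5],
  ],
)

```text
time_s: 31.9
position: [0.434, 0.4132, 0.0799]
tcp_rot: [[-0.493, 0.87, -0.0], [0.87, 0.493, 0.0], [0.0, 0.0, -1.0]]
force: [-0.2, -0.0, 0.3]
opening: 0.497
grasp_force: 0.0
```

send_rows(
  commands=[
    [0, 0, 0, 0, 0, -0.3, 0.5],
    [0, 0, 0, 0, 0, -0.8, 0.5],
    [0, 0, 0, 0, 0, -1.5, 0.5],
    [0, 0, 0, 0, 0, -2.5, 0.5],
    [0, 0, 0, 0, 0, -3.6, 0.5],
    [0, 0, 0, 0, 0, -4.5, 0.5],
    [0, 0, 0, 0, 0, -5, 0.5],
    [0, 0, 0, 0, 0, -5, 0.5],
  ],
)

```text
time_s: 32.57
position: [0.4362, 0.4148, 0.2351]
tcp_rot: [[-0.493, 0.87, 0.008], [0.87, 0.493, 0.005], [0.001, 0.01, -1.0]]
force: [0.3, -0.4, 0.1]
opening: 0.497
grasp_force: 0.0
```

Run:
```python
from h import *
u=optics.capture("side")["image"][225:337,280:410]
t=optics.capture("top")["image"][180:292,190:320]
cv2.imwrite("pics/c5.png",np.hstack([cv2.resize(i,None,fx=3,fy=3,interpolation=cv2.INTER_CUBIC) for i in(u,t)]))
st()
```

```text
32.67 [0.4339 0.4131 0.2305] yaw 119.53 F [-0.71 -0.24 -0.4 ] M [ 0.    -0.139 -0.038]
```

View pics/c5.png

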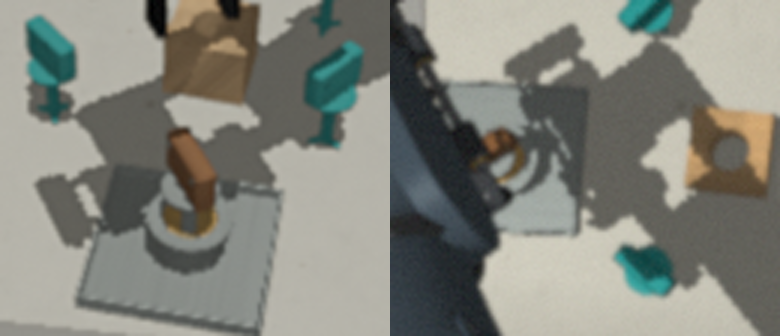

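The plug stands upright on the tray floor at about (342,303) in side, with the puller upright in it. The gripper is open and clear, and the bystanders haven't moved. Handing in.

```bash
python3 -c "
from rig import bot
print(bot.hand_in())"
```

```text
the job is handed in; nothing more can be done
None
```

The plug came straight up out of its port and stands upright in the drip tray with the puller still screwed into it, handed in at about 33 s; torque at the thread stop briefly averaged 0.167 N m (wrench range 0.15–0.25), so the plug may have turned slightly in its seal, and I took that firm stop as the thread's end, though force readings left the exact depth uncertain.

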